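# Find the hidden push catch and spring the bread bin open

## Task

The bread bin has no handle: a flush push catch, hidden somewhere along the white panel in its front rail, lets the lid go. With the shut fingertips feel along the panel for the place that gives, press it in until the lid springs up, then take the hand away so that the catch comes back flush and the lid stands fully open. Press lightly, let the lid rise by its own springs, do not lift or shove the bin, and leave everything around it standing where it is.

Things in the scene. Friction and masses are not known exactly. Their poses are not given: they have to be found in the camera images.
- bread_bin: the handleless bread bin: white box 300 mm deep (x), 420 mm wide (y), 170 mm tall, 3 to 4 kg, loose on rubber feet. Origin at the middle of its underside, x from its front to its hinge side, y to its left, z up. Along the front of its top runs a flat white rail 87 mm deep; the wooden lid covers the rest of the top, level with the rail
- panel_mid (a point): middle of the top face of the flat white panel inlaid in the rail, 168 mm above the worktop. The panel is 180 mm long (y, along the rail), 55 mm deep (x, towards the lid, whose edge is 56 mm away) and faces up (z); the end caps beyond it stand 2 mm higher. The catch key is flush in it, centred in x, its centre anywhere up to 60 mm to either side of this point in y. The rest of the panel is hard
- catch (a joint): travel of the catch key below the panel, in m: 0 flush, 0.007 at its stop. The key is white like the panel, 45 mm (x) by 55 mm (y), with a 1.5 mm seam all round; where it lies along the panel is to be found. It takes 1 to 2 N to start and 4 to 6 N at the stop, lets the lid go at about 0.0035 (press it home to be sure), and springs back flush when released
- bin_lid: the wooden lid, 201 mm deep, 420 mm wide, 12 mm thick, 0.5 kg. Origin on its hinge line at the bin's back, 163 mm up; its x points from its front edge to the hinge, z up when shut. Let go by the catch, its springs raise it in about 2 s to a stop at 70 degrees from level, where it stays; its front edge swings up and back, away from the rail
- salt_pot: blue glazed salt pot, 46 mm across and 56 mm tall, standing on the left end cap of the bin's rail; origin at the middle of its foot
- mug: white mug, 80 mm across, 90 mm tall, on the worktop to the right of the bin; origin at the middle of its foot
- blue_bowl: blue bowl, 124 mm across, 58 mm tall, on the worktop to the left of the bin; origin at the middle of its foot
- wooden_spoon: wooden spoon, 274 mm long, lying on the worktop in front of the bin; origin under its middle
- jam_jar: amber glass jam jar with a copper-coloured cap, 68 mm across, 95 mm tall, to the right of the bin; origin at the middle of its foot
- butter_dish: white lidded butter dish, 170 x 100 mm, 78 mm tall, to the left of the bin; origin at the middle of its foot
Things that resemble listed ones, but are neither listed nor needed, are in the scene too. There is more than one size of the salt_pot; the job needs the largest.

How it is judged (in metres and radians):
On the way, in this order (a step that is already met when the one before it is completed fails the run):
1. the fingers press the catch in, at least 3 mm below the panel, with the lid still down or just leaving (value of joint catch above 0.003 m and contact force between the fingers and bread_bin above 0.5 N and angle between bin_lid's own z axis and vertical below 0.5 rad), for 0.04 s.
2. the lid springs open beyond 60 degrees (angle between bin_lid's own z axis and vertical above 1.05 rad), for 0.2 s.
At the end, for the whole second after the job is handed in: The lid stands still, open more than 60 degrees; the catch is back within 1.5 mm of flush; the bin is level and within 20 mm of where it stood; the salt pot stands upright; and every other thing is within 25 mm of where it stood (angle between bin_lid's own z axis and vertical above 1.05 rad and angular speed of bin_lid below 0.1 rad/s and value of joint catch below 0.0015 m and distance of bread_bin from where it was at the start of the episode below 0.02 m and angle between bread_bin's own z axis and vertical below 0.05 rad and distance of each of salt_pot, mug, blue_bowl, wooden_spoon, jam_jar, butter_dish from where it was at the start of the episode below 0.025 m and angle between salt_pot's own z axis and vertical below 0.1 rad); the robot touches nothing.
It fails at once if the bin is shoved more than 30 mm, lifted or tipped (distance of bread_bin from where it was at the start of the episode above 0.03 m or angle between bread_bin's own z axis and vertical above 0.08 rad).
It fails at once if the fingers press on the bin with more than 70 N (contact force between the fingers and bread_bin above 70 N).
It fails at once if the lid is pulled or forced by hand (more than 25 N between robot and lid) (contact force between any of the arm, the fingers and bin_lid above 25 N).
It fails at once if a bystander is lifted, carried or knocked (moved more than 40 mm) (distance of any of salt_pot, mug, blue_bowl, wooden_spoon, jam_jar, butter_dish from where it was at the start of the episode above 0.04 m).
It also fails if it takes over 51 s, if anything falls off the work surface, if the arm or the gripper's body presses on something with over 40 N, if the wrist force passes 120 N, or if a joint passes its speed limit or range.

## Robot

A 6-joint arm with a two-finger parallel gripper is mounted at the origin on the work surface. World frame = base frame: x ahead of the robot, y to its left, z up, the work surface at z = 0. Lengths are in m, angles in degrees, forces in N, time in s.
With the tool pointing down it reaches from about 0.425 to 0.95 m from the base axis. Payload 3.5 kg.
Tool frame: the origin (TCP) lies on the front face of the gripper's body, between the roots of the fingers; the fingertips stand 73 mm ahead of it and the grasp point (between the pads) lies 54 mm ahead of it; z points along the fingers, y is the direction in which the jaws open and shut (so a half turn about z gives the same grasp; the last joint's range is limited). The gripper opens to 85 mm and grips with 20 to 120 N. Pads are 22 mm wide; open, the fingers measure 114 mm over their backs; the gripper's body (76 mm by 85 mm) begins 54 mm behind the grasp point. The pads swing forward as they close: fully open they stand 13 mm farther back than shut.
Start: joints at [-75.917, 16.404, 90.338, -0, 73.258, -8.594], TCP at [0.26, -0.623, 0.304] pointing down, gripper open.
Joint ranges: [-158.93, 158.93], [-51.34, 127.21], [12.03, 142.37], [-87.48, 267.48], [13.55, 161.25], [-162.69, 162.69]. Speed limits (degrees/s): [159.86, 159.86, 180, 180, 180, 180].

## Interface

Orientations are given as a 3x3 rotation matrix whose columns are the frame's x, y, z axes.
In Python, from cell import r gives the robot as it stands.
- The arm moves only by the tool apply_moves, never from a script. Its argument "targets" is a list of rows, each a list of 5 numbers: the gripper command: -1 is fully open, 1 is shut, values between are in proportion, then the shift along the tool's x, y, z in m, then the turn about the tool's z in degrees. A call has exactly 10 rows; each row shifts and turns the commanded pose from where the row before left it, along the tool's axes as they then stand; what a row does not reach is not made up. A row lasts 1/8 s, in which the tool goes at most 62.5 mm and 10.7 degrees, less where a joint would pass 70% of its speed; a pose out of reach is approached as far as the arm can. A call with a gripper value outside its range is refused whole. The fingers move at their own pace and stop on an object; "squeeze" is the grip in N (left out, the last holds). Time passes only in rows, so rows that do not move let the fingers close, or fill a call up. It gives the time, the measured TCP pose, the force and the opening at its end, in the units of the state.
- r.get_obs(): the state, without advancing time (a new reading comes with each control period).
- r.grab_frame(name): name is "scene" or "top" or "wrist"; returns the picture (384x512x3 uint8, red, green, blue); there is no depth.
- r.camera_model(name): a dict with "K" (3x3 intrinsics, pixels), "pose" (4x4, takes a point from camera to world coordinates); the wrist camera has in their place "tool_from_camera" (4x4, takes a point from camera to tool coordinates, whose origin is the TCP and whose axes are the flange's). Camera axes: x right, y down, z forward; pixel columns grow to the right and rows downward; lengths in m; the calibration is good to about 2 mm. The wrist camera is an equidistant fisheye: a pixel r from the principal point sees the ray r / f radians off the axis. A picture is of the moment at which its call begins: read the wrist's pose just before it. camera_model takes no time and is no camera call.
- r.close_job(): hands the job in, once; it reports no verdict.
The state is a dict: "time": time; "joint_pos": joint angles; "qvel": joint speeds; "joint_efforts": joint torques, N m; "tool_pos": TCP position; "ee_rot": TCP orientation; "force": force on the tool from outside, world axes, zero at the start; "ft_torque": the same for the moment, N m; "grip_width": finger opening in m.
Only numpy, scipy, OpenCV 4.12 (cv2) and the standard library are available. Lean on these libraries where they do the work, as an engineer would, in place of code of your own. Each camera call takes 0.05 s, during which the arm holds its last target.

## Working session

There is one attempt and no reset: what is moved stays moved. The work goes in short steps, Python scripts to look and compute and a tool call to move; the robot and the scene stay as the last step left them, time stands still between calls to the robot, and variables do not carry over. Pictures are saved under pics/ and viewed, and the job is handed in when it is done.

Besides the shell and the picture viewer there is one more tool, called after ">>>" by a JSON object that holds its "op" and its "data". apply_moves: Moves the arm, as the interface text tells. Its arguments: {"type":"object","properties":{"targets":{"type":"array","items":{"type":"array","items":{"type":"number"}}},"squeeze":{"type":"number"}},"required":["targets"]}

```bash
mkdir -p pics
python3 - <<'E'
from cell import r
import cv2
o=r.get_obs();print(o)
for n in("scene","top","wrist"):
    f=r.grab_frame(n);cv2.imwrite(f"pics/{n}0.png",f[:,:,::-1])
    print(n,r.camera_model(n))
E
```

```text
{'time': 0.0, 'joint_pos': array([-7.59175395e+01,  1.64563424e+01,  9.04228910e+01, -6.21111373e-04,
        7.32591112e+01, -8.59555446e+00]), 'qvel': array([-0.05914584,  0.07974107,  0.03201088, -0.0138044 ,  0.02276367,
       -0.09510205]), 'joint_efforts': array([ 9.25351947e-05, -4.05981982e+01, -2.92628556e+01, -1.66676573e-04,
        5.83234476e-03, -7.15332988e-06]), 'tool_pos': array([ 0.26014031, -0.6223295 ,  0.30251242]), 'ee_rot': array([[ 9.22684994e-01,  3.85554204e-01, -5.97576479e-04],
       [ 3.85554507e-01, -9.22682095e-01,  2.33947351e-03],
       [ 3.50620730e-04, -2.38899541e-03, -9.99997085e-01]]), 'force': array([ 0.4213909 , -0.16798861, -1.3033251 ]), 'ft_torque': array([-0.05162736,  0.03695133,  0.00619128]), 'grip_width': 0.08541542565932214}
scene {'K': array([[406.99747369,   0.        , 264.80858023],
       [  0.        , 406.99747369, 191.18380158],
       [  0.        ,   0.        ,   1.        ]]), 'pose': array([[-0.21496403, -0.72936284,  0.64947695, -0.16419305],
       [-0.97653658,  0.15173201, -0.1528192 ,  0.18707566],
       [ 0.01291
[... 355 characters left out ...]
718285,  0.0722635 , -0.02010847,  0.0414878 ],
       [ 0.00420521, -0.21380041, -0.97686831,  1.00280778],
       [ 0.        ,  0.        ,  0.        ,  1.        ]])}
wrist {'K': array([[297.31863964,   0.        , 256.51001689],
       [  0.        , 297.31863964, 190.62713121],
       [  0.        ,   0.        ,   1.        ]]), 'tool_from_camera': array([[ 9.95882381e-04, -9.57891978e-01, -2.87127092e-01,
         7.42718759e-02],
       [ 9.99999342e-01,  1.11761762e-03, -2.60077249e-04,
         2.16919449e-04],
       [ 5.70024206e-04, -2.87126644e-01,  9.57892460e-01,
        -7.00611986e-02],
       [ 0.00000000e+00,  0.00000000e+00,  0.00000000e+00,
         1.00000000e+00]])}
```

View pics/scene0.png

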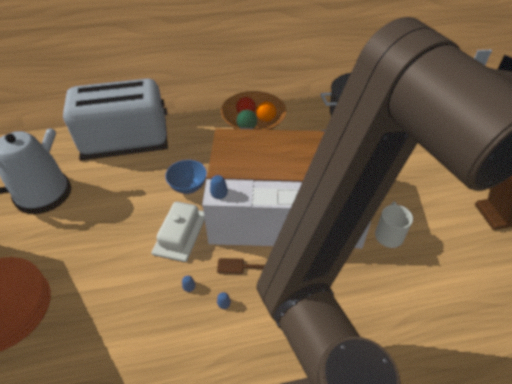

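View pics/top0.png

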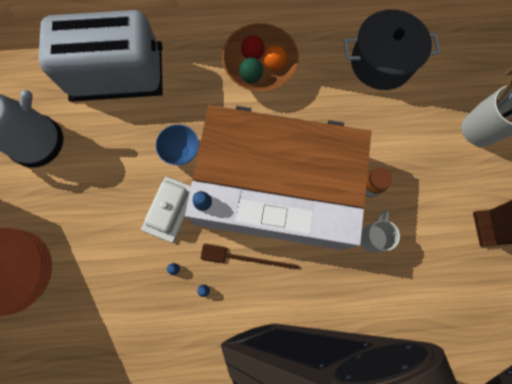

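The top view shows the bin. The panel is around (240-310, 193-233), and a rectangular seam that looks like the key sits near (274,216). I'll enlarge it.

Run:
```python
import cv2
f=cv2.imread("pics/top0.png")[170:260,180:380]
f=cv2.convertScaleAbs(f,alpha=1.0)
cv2.imwrite("pics/topz.png",cv2.resize(f,None,fx=4,fy=4,interpolation=cv2.INTER_CUBIC))
```

```text
(no output)
```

View pics/topz.png

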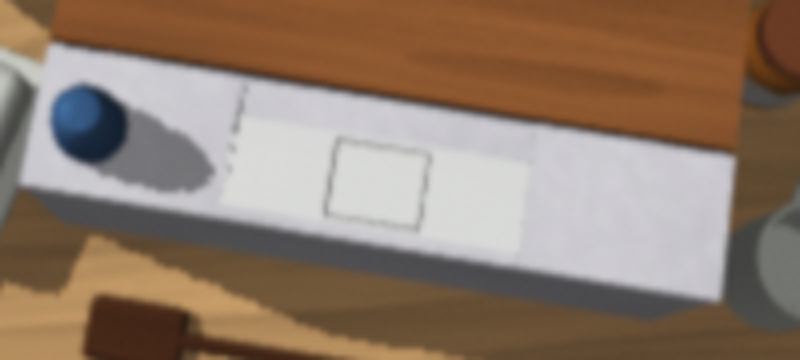

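The enlarged view shows the panel corners at about (238,118), (529,163), (518,253) and (221,206). The key seam corners are at (337,138), (430,153), (418,230) and (325,215). I'll turn these into positions at z = 0.168.

```bash
cat > h.py <<'E'
from cell import r
import numpy as np
def px2w(n,uv,z):
    m=r.camera_model(n);K=m["K"];T=m["pose"]
    d=T[:3,:3]@np.linalg.inv(K)@np.array([uv[0],uv[1],1.]);s=(z-T[2,3])/d[2]
    return T[:3,3]+s*d
E
python3 - <<'E'
from h import *
def z(c):return [px2w("top",(180+(a+.5)/4-.5,170+(b+.5)/4-.5),.168) for a,b in c]
for name,c in(("panel",[(238,118),(529,163),(518,253),(221,206)]),("key",[(337,138),(430,153),(418,230),(325,215)])):
    P=np.array(z(c));print(name,P.round(4)[:,:2].tolist(),P.mean(0).round(4))
    print("  widths",[np.linalg.norm(P[i]-P[(i+1)%4]).round(4) for i in range(4)])
    v=(P[0]-P[1]+P[3]-P[2]);print("  y axis yaw",np.degrees(np.arctan2(-v[0],v[1])))
# rail front corner/lid edges
R=np.array(z([(735,155),(722,300),(22,185),(50,42)]));print(R.round(4)[:,:2].tolist())
o=r.get_obs();print(np.degrees(np.arctan2(o['ee_rot'][1,0],o['ee_rot'][0,0])))
E
```

```text
panel [[0.5204, 0.059], [0.4799, -0.1136], [0.4265, -0.1011], [0.4676, 0.0726]] [ 0.4736 -0.0208  0.168 ]
  widths [np.float64(0.1772), np.float64(0.0548), np.float64(0.1785), np.float64(0.0546)]
  y axis yaw -13.270412416917056
key [[0.5037, 0.0003], [0.4904, -0.0548], [0.4445, -0.0432], [0.4576, 0.0112]] [ 0.474  -0.0216  0.168 ]
  widths [np.float64(0.0566), np.float64(0.0473), np.float64(0.056), np.float64(0.0474)]
  y axis yaw -13.54766224634404
[[0.4755, -0.2379], [0.3899, -0.2179], [0.4891, 0.1905], [0.5763, 0.1704]]
22.676705327208307
```

The key centre comes out at (0.474, -0.022), and the panel is about 178 x 55 mm, as specified. The bin's yaw is about -13.5°. The seam could be misleading, so I'll check it by touch. Next I'll travel over it with the fingers shut.

>>> {"op": "apply_moves", "data": {"targets": [[1,0.04,-0.044,0,0],[1,0.04,-0.044,0,0],[1,0.04,-0.044,0,0],[1,0.04,-0.044,0,0],[1,0.04,-0.044,0,0],[1,0.04,-0.044,0,0],[1,0.04,-0.044,0,0],[1,0.04,-0.044,0,0],[1,0.04,-0.044,0,0],[1,0.03,-0.03,0,0]], "squeeze": 40}}

```text
time: 1.4
tool_pos: [0.456, -0.077, 0.3038]
ee_rot: [[0.922, 0.387, 0.0], [0.387, -0.922, 0.0], [0.0, -0.0, -1.0]]
force: [0.2, -0.2, -0.4]
grip_width: 0.0001
```

>>> {"op": "apply_moves", "data": {"targets": [[1,0,0,0,-9],[1,0,0,0,-9],[1,0,0,0,-9],[1,0,0,0,-9],[1,0,0,0,-9],[1,0,0,0,-9],[1,0,0,0,0],[1,0,0,0,0],[1,0,0,0,0],[1,0,0,0,0]]}}

```text
time: 2.65
tool_pos: [0.4559, -0.0794, 0.3039]
ee_rot: [[0.231, 0.973, 0.0], [0.973, -0.231, 0.0], [0.0, 0.0, -1.0]]
force: [1.0, 0.7, 0.6]
grip_width: 0.0002
```

```bash
cat > st.py <<'E'
from h import *
o=r.get_obs();R=o['ee_rot'];print(o['time'],o['tool_pos'].round(4),'F',o['force'].round(2),'w',o['grip_width'].round(4),'yaw',np.degrees(np.arctan2(R[1,0],R[0,0])).round(2),'j',o['joint_pos'].round(1))
print(R.round(4).tolist())
tip=o['tool_pos']+R[:,2]*.073;print('tip',tip.round(4))
g=np.array([.474,-.0216,.168]);print('to key, tool axes',(R.T@(g-tip)).round(4))
E
python3 st.py
python3 - <<'E'
from h import *
import cv2
cv2.imwrite("pics/top1.png",r.grab_frame("top")[:,:,::-1]);cv2.imwrite("pics/wrist1.png",r.grab_frame("wrist")[:,:,::-1])
E
```

```text
Traceback (most recent call last):
  File "st.py", line 2, in <module>
    o=r.get_obs();R=o['ee_rot'];print(o['time'],o['tool_pos'].round(4),'F',o['force'].round(2),'w',o['grip_width'].round(4),'yaw',np.degrees(np.arctan2(R[1,0],R[0,0])).round(2),'j',o['joint_pos'].round(1))
                                                                                                   ^^^^^^^^^^^^^^^^^^^^^
AttributeError: 'float' object has no attribute 'round'
```

```bash
sed -i "s/o\['grip_width'\].round(4)/round(o['grip_width'],4)/" st.py; python3 st.py
```

```text
2.75 [ 0.4559 -0.0794  0.3039] F [-0.07  0.38  0.22] w 0.0002 yaw 76.65 j [-22.5 -11.4 119.1   0.   72.3  -9.1]
[[0.2308, 0.973, -0.0], [0.973, -0.2308, 0.0], [0.0, -0.0, -1.0]]
tip [ 0.4559 -0.0794  0.2309]
to key, tool axes [0.0604 0.0043 0.0629]
```

View pics/wrist1.png

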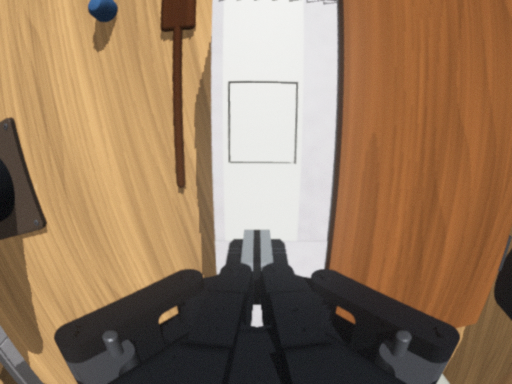

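View pics/top1.png

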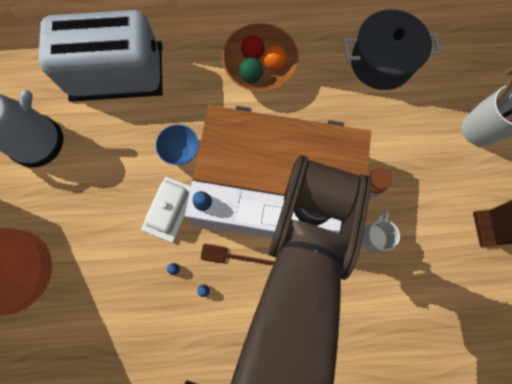

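The wrist view shows the seam rectangle with corners at (230,82), (298,82), (296,163) and (229,163), ahead of the shut fingers. The top view shows nothing disturbed. I'll cross-check the key position from the wrist camera.

Run:
```python
from h import *
m=r.camera_model("wrist");K=m["K"];T=m["tool_from_camera"];o=r.get_obs()
def p(u,v,z):
    x,y=(u-K[0,2])/K[0,0],(v-K[1,2])/K[1,1];t=np.hypot(x,y)
    d=np.array([x/t*np.sin(t),y/t*np.sin(t),np.cos(t)])
    W=np.eye(4);W[:3,:3]=o['ee_rot'];W[:3,3]=o['tool_pos'];W=W@T
    d=W[:3,:3]@d;return W[:3,3]+d*(z-W[2,3])/d[2]
P=np.array([p(*c,.168) for c in[(230,82),(298,82),(296,163),(229,163)]]);print(P.round(4),P.mean(0),[np.linalg.norm(P[i]-P[(i+1)%4]).round(4) for i in range(4)])
```

```text
[[ 0.4599  0.0113  0.168 ]
 [ 0.5051  0.0009  0.168 ]
 [ 0.4917 -0.0545  0.168 ]
 [ 0.4454 -0.0436  0.168 ]] [ 0.47552032 -0.02146727  0.168     ] [np.float64(0.0464), np.float64(0.057), np.float64(0.0475), np.float64(0.0568)]
```

Both cameras agree to about 1.5 mm. I'll move above the key and go down to about 6 mm over the panel.

>>> {"op": "apply_moves", "data": {"targets": [[1,0.03,0.002,0,0],[1,0.03,0.002,0,0],[1,0,0,0.015,0],[1,0,0,0.015,0],[1,0,0,0.015,0],[1,0,0,0.008,0],[1,0,0,0.004,0],[1,0,0,0,0],[1,0,0,0,0],[1,0,0,0,0]]}}

```text
time: 4.0
tool_pos: [0.4739, -0.022, 0.2475]
ee_rot: [[0.23, 0.973, 0.001], [0.973, -0.23, -0.0], [-0.0, 0.001, -1.0]]
force: [-0.6, 0.1, -0.0]
grip_width: -0.0004
```

```bash
python3 st.py
```

```text
4.0 [ 0.4739 -0.022   0.2475] F [-0.6   0.09 -0.03] w -0.0004 yaw 76.68 j [-14.9  -6.3 120.9  -0.   65.4  -1.6]
[[0.2304, 0.9731, 0.001], [0.9731, -0.2304, -0.0003], [-0.0001, 0.0011, -1.0]]
tip [ 0.4739 -0.022   0.1745]
to key, tool axes [ 0.0004 -0.      0.0065]
```

>>> {"op": "apply_moves", "data": {"targets": [[1,0,0,0.002,0],[1,0,0,0.002,0],[1,0,0,0.001,0],[1,0,0,0.001,0],[1,0,0,0.001,0],[1,0,0,0.001,0],[1,0,0,0.001,0],[1,0,0,0,0],[1,0,0,0,0],[1,0,0,0,0]]}}

```text
time: 5.25
tool_pos: [0.4736, -0.0219, 0.2379]
ee_rot: [[0.23, 0.973, -0.0], [0.973, -0.23, 0.0], [0.0, -0.0, -1.0]]
force: [-2.2, 0.9, 1.1]
grip_width: -0.0003
```

The tip is about 3 mm below the panel at roughly 1 N, so this is the key. I'll press it home, then withdraw up and away from the lid.

>>> {"op": "apply_moves", "data": {"targets": [[1,0,0,0.002,0],[1,0,0,0.002,0],[1,0,0,0.001,0],[1,0,0,0,0],[1,0,0,-0.006,0],[1,0,-0.005,-0.012,0],[1,0,-0.01,-0.02,0],[1,0,-0.01,-0.02,0],[1,0,0,-0.02,0],[1,0,0,0,0]]}}

```text
time: 6.5
tool_pos: [0.4497, -0.0162, 0.3129]
ee_rot: [[0.23, 0.973, 0.004], [0.973, -0.23, -0.001], [-0.0, 0.004, -1.0]]
force: [-0.1, -0.4, -0.7]
grip_width: -0.0
```

```bash
python3 st.py
python3 - <<'E'
from h import *
import cv2
cv2.imwrite("pics/scene2.png",r.grab_frame("scene")[:,:,::-1]);cv2.imwrite("pics/wrist2.png",r.grab_frame("wrist")[:,:,::-1])
E
```

```text
6.5 [ 0.4497 -0.0162  0.3129] F [-0.14 -0.37 -0.72] w -0.0 yaw 76.68 j [-15.  -13.8 120.2  -0.   73.4  -1.7]
[[0.2303, 0.9731, 0.0041], [0.9731, -0.2303, -0.0012], [-0.0002, 0.0043, -1.0]]
tip [ 0.45   -0.0163  0.2399]
to key, tool axes [0.0004 0.0243 0.072 ]
```

View pics/scene2.png

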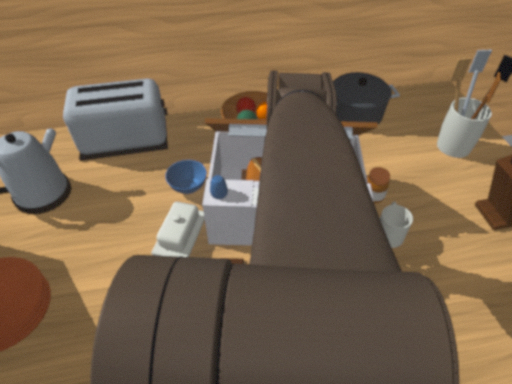

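View pics/wrist2.png

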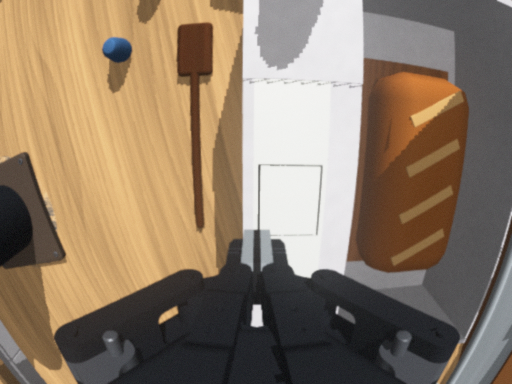

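The lid is up and the bread is visible inside. The seam is back around (290,200). I'll move the hand to the side for a clear check.

>>> {"op": "apply_moves", "data": {"targets": [[1,0,0,0,0],[1,0,0,0,0],[1,-0.03,0,0,0],[1,-0.05,0,0,0],[1,-0.05,0,0,0],[1,-0.05,0,0,0],[1,-0.05,0,0,0],[1,-0.05,0,0,0],[1,-0.05,0,0,0],[1,-0.04,0,0,0]]}}

```text
time: 7.85
tool_pos: [0.3632, -0.378, 0.3103]
ee_rot: [[0.232, 0.973, -0.0], [0.973, -0.232, 0.001], [0.001, -0.001, -1.0]]
force: [-0.5, 0.2, -0.8]
grip_width: -0.0003
```

>>> {"op": "apply_moves", "data": {"targets": [[1,-0.05,0,0,0],[1,-0.04,0,0,0],[1,-0.04,0,0,0],[1,0,0,0,0],[1,0,0,0,0],[1,0,0,0,0],[1,0,0,0,0],[1,0,0,0,0],[1,0,0,0,0],[1,0,0,0,0]]}}

```text
time: 9.1
tool_pos: [0.3341, -0.5026, 0.311]
ee_rot: [[0.23, 0.973, 0.0], [0.973, -0.23, -0.0], [-0.0, 0.0, -1.0]]
force: [0.5, -0.1, -0.9]
grip_width: -0.0002
```

```bash
python3 st.py
python3 - <<'E'
from h import *
import cv2
for n in("scene","top"):
  f=r.grab_frame(n)[:,:,::-1];cv2.imwrite(f"pics/{n}3.png",f)
  a=cv2.imread(f"pics/{n}0.png")
cv2.imwrite("pics/top3z.png",cv2.resize(f[90:310,130:410],None,fx=2.7,fy=2.7,interpolation=cv2.INTER_CUBIC))
d=cv2.absdiff(a,f.copy());cv2.imwrite("pics/diff3.png",d*2)
E
```

```text
9.1 [ 0.3341 -0.5026  0.311 ] F [ 0.51 -0.06 -0.92] w -0.0002 yaw 76.68 j [-66.    7.2 100.4  -0.   72.5 -52.7]
[[0.2303, 0.9731, 0.0], [0.9731, -0.2303, -0.0001], [-0.0001, 0.0001, -1.0]]
tip [ 0.3341 -0.5026  0.238 ]
to key, tool axes [0.5003 0.0254 0.0699]
```

View pics/scene3.png

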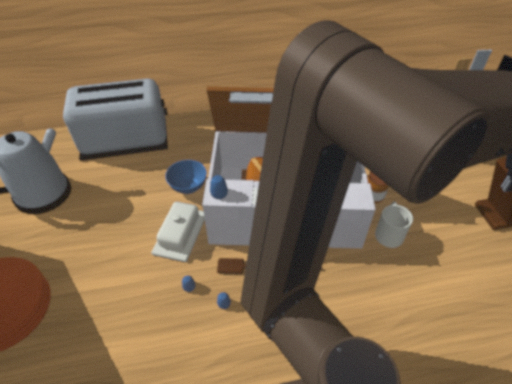

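View pics/top3z.png

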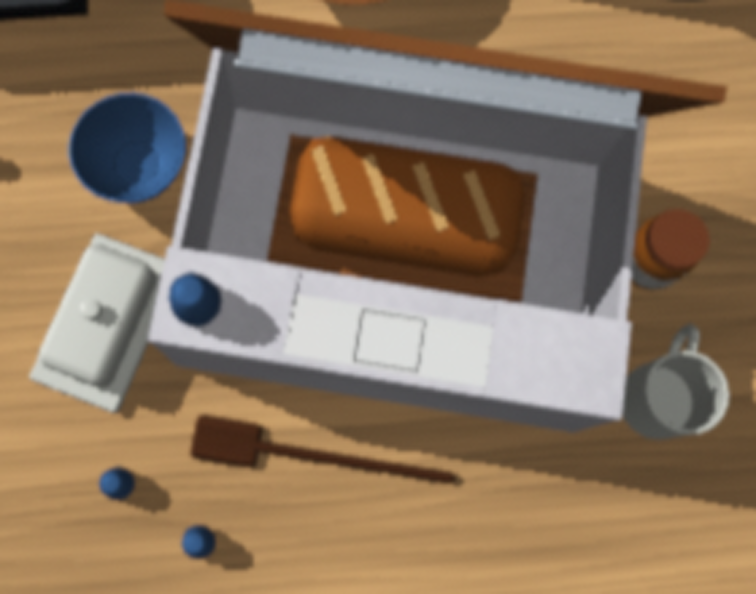

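View pics/diff3.png

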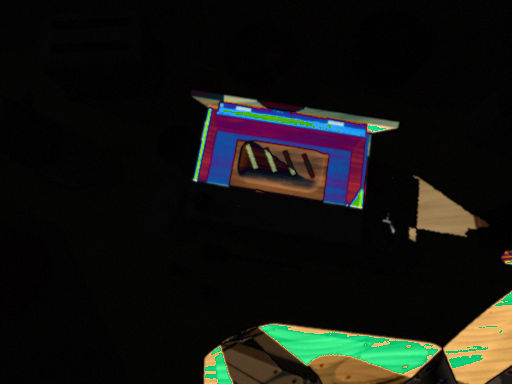

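The lid stands open, the seam sits flush, and the before/after difference shows only the lid, the arm and shadows. I'll check the lid angle, then hand in.

Run:
```python
from h import *
import cv2
for a in(50,60,65,70,75):
  z=.163+.201*np.sin(np.radians(a))
  P=[px2w("top",(130+u/2.7,90+v/2.7),z) for u,v in((165,5),(724,92))]
  ax=np.array([.972,-.234]);key=np.array([.474,-.0216])
  hx=.0565+.201  # hinge from panel mid along bin x
  print(a,'width',np.linalg.norm(P[0]-P[1]).round(3),'back of panel',((P[0]+P[1])[:2]/2-key)@ax,'expected',hx-.201*np.cos(np.radians(a)))
f=r.grab_frame("top")[:,:,::-1];g=cv2.imread("pics/top3.png");print('lid still, maxdiff',cv2.absdiff(f.copy(),g)[80:250,150:410].max())
r.close_job()
```

```text
50 width 0.441 back of panel 0.20803115570073538 expected 0.1282996904530056
60 width 0.428 back of panel 0.19766084707702972 expected 0.15699999999999997
65 width 0.423 back of panel 0.19348264411075106 expected 0.17255372939011943
70 width 0.418 back of panel 0.19001987452915706 expected 0.18875395119154056
75 width 0.415 back of panel 0.18729889209964082 expected 0.20547737193439333
lid still, maxdiff 4
the job is handed in; nothing more can be done
```

The lid is open and the job is handed in, about 9 s into the 51 s allowed.

- **Finding the catch:** The key's seam showed up in both the top and wrist cameras, which placed its centre at about (0.474, -0.022), within 1.5 mm of each other. I did not sweep along the panel. I confirmed the spot by touch with the shut fingertips: it gave about 3 mm at roughly 1 N.
- **Pressing and withdrawing:** I pressed the key about 5 mm further, to its stop. Then I took the hand up and forward, away from the rising lid, and off to the right.
- **Lid:** From the final top view its angle works out at about 70°. Two successive pictures showed it standing still.
- **Catch and surroundings:** The key's seam looks the same as at the start, so I take it to be flush. That is judged by eye, because the catch travel itself can't be read. Comparing before and after pictures, only the lid, the arm and shadows changed, so the bin and everything around it appear not to have moved.
- **Robot:** The hand is clear of everything, with only sensor noise (about 1 N) on the wrist.

None of my checks failed or disagreed. The force at the bottom of the press was not read, because each move reports only the force at its end.

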